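# Bolt the panel down and hold a spring clip gaping over its edge

## Robot

A 6-joint arm with a two-finger parallel gripper is mounted at the origin on the work surface. World frame = base frame: x ahead of the robot, y to its left, z up, the work surface at z = 0. Lengths are in m, angles in degrees, forces in N, time in s.
With the tool pointing down it reaches from about 0.375 to 0.9 m from the base axis. Payload 3.1 kg.
Tool frame: the origin (TCP) lies midway between the tips of the shut fingers; the grasp point (between the pads) lies 19 mm behind it; z points along the fingers, y is the line along which they close (so a half turn about z gives the same grasp; the last joint's range is limited). The gripper opens to 87 mm and grips with 3 to 60 N. Pads are 19 mm wide; open, the fingers measure 117 mm over their backs; the gripper's body (75 mm by 190 mm) begins 51 mm behind the grasp point.
Start: joints at [-86.144, 30.224, 82.088, -0, 67.689, -10.227], TCP at [0.152, -0.606, 0.223] pointing down, gripper open.
Joint ranges: [-176.69, 176.69], [-43.24, 126.21], [12.49, 139.97], [-82, 262], [0, 151.66], [-163.58, 163.58]. Speed limits (degrees/s): [159.86, 159.86, 180, 180, 180, 180].

## Interface

Orientations are given as a 3x3 rotation matrix whose columns are the frame's x, y, z axes.
In Python, from rig import read_state, capture, camera_info, hand_in gives the robot as it stands.
- The arm moves only by the tool drive_tool, never from a script. Its argument "motion" is a list of rows, each a list of 2 entries, a list of its own where there are three numbers: the shift along the tool's x, y, z in mm, then the turn, a rotation vector about the tool's x, y, z in rad. A call has 1 to 5 rows; each row shifts and turns the commanded pose from where the row before left it, along the tool's axes as they then stand; what a row does not reach is not made up. A row lasts 1/10 s, in which the tool goes at most 50 mm and 8.59 degrees, less where a joint would pass 70% of its speed; a pose out of reach is approached as far as the arm can. A call is refused whole if a number of a shift passes 50 or a number of a turn 0.15, either way. A call with a gripper value outside its range is refused whole. "gripper" is the opening, from 0 (shut) to 1 (fully open), set as the call begins (left out, the last holds). The fingers move at their own pace and stop on an object; the grip force is fixed at half the most. Time passes only in rows, so rows that do not move let the fingers close. It gives the time, the measured TCP pose, the force, the opening and the grip force at its end, in the units of the state.
- read_state(): the state, without advancing time (a new reading comes with each control period).
- capture(name): name is "scene" or "side" or "wrist"; returns the picture (384x512x3 uint8, red, green, blue); there is no depth.
- camera_info(name): a dict with "fovy" (degrees; the focal length in pixels is half the picture's height over the tangent of half this angle, whatever the lens; pixels are square), "cx", "cy" (the principal point, pixels), "k1" (the pictures are not rectified: a ray, as slopes to the right and down, at radius r is drawn at 1 + k1 r^2 times it, then the intrinsics apply), "xyz" and "orientation" of the camera in the world; the wrist camera has in their place "T_tool_cam" (4x4, takes a point from camera to tool coordinates, whose origin is the TCP and whose axes are the flange's). Camera axes: x right, y down, z forward; pixel columns grow to the right and rows downward; lengths in m; the calibration is good to about 2 mm. A picture is of the moment at which its call begins: read the wrist's pose just before it. camera_info takes no time and is no camera call.
- hand_in(): hands the job in; it is judged then, once.
The state is a dict: "time_s": time; "joint_positions": joint angles; "qvel": joint speeds; "tau": joint torques, N m; "position": TCP position; "tcp_rot": TCP orientation; "force": force on the tool from outside, world axes, zero at the start; "moment": the same for the moment, N m; "opening": opening from 0.0 (shut) to 1.0 (fully open); "grasp_force": force on a finger pad.
Only numpy, scipy, OpenCV 4.12 (cv2) and the standard library are available. Lean on these libraries where they do the work, as an engineer would, in place of code of your own. Each camera call takes 0.05 s, during which the arm holds its last target. There are 200 camera calls.

## Task

The upright sheet-metal panel has to be bolted down before a backing strip is clipped to it: first turn both wing bolts on its foot clockwise until they stop. Then squeeze the spring clip on the wooden rack open, lift it off, and finish while still holding it squeezed wide open around the panel's top edge: one jaw well down on each side, the clip not touching the panel, ready for a helper to slip the strip in. Do not let go of the clip at the end, and leave the other things on the bench where they are.

Things in the scene. Friction and masses are not known exactly. Their poses are not given: they have to be found in the camera images.
- stand: Fixed wooden block 90 x 310 x 25 mm (local x, y, z; origin at the centre of its underside) with a bent aluminium panel on it: a foot flange 70 x 290 mm (top 29 mm above the bench) and an upright tongue 4 mm thick in local x, 100 mm wide in local y, its top edge 110 mm above the bench. A wing bolt stands at each end, at local y = +120 and -120 mm.
- panel_top (a point): Middle of the tongue's top edge, 110 mm above the bench; its y axis runs along the edge, its x axis is square to the sheet.
- bolt_a_grip (a point): Grip point of the wing bolt at the stand's local y = +120 mm, on its axis, 60 mm above the bench. Steel wing 46 mm long, 10 mm thick, 24 mm tall (46 to 70 mm above the bench); the wing lies along this point's x axis, which turns with it. The axis of the bolt is vertical.
- bolt_b_grip (a point): Grip point of the same kind of wing bolt at the stand's local y = -120 mm.
- bolt_a (a joint): Turn of wing bolt a in rad: 0 with the wing along the stand's x axis, growing clockwise seen from above to the end stop at 1.4 (fully home); starts at 0 to 0.4. It turns against light friction (0.05 N m) and stays where it is left; it does not rise or sink.
- bolt_b (a joint): The same for wing bolt b.
- rack: Fixed wooden rack: foot 90 x 180 x 20 mm (local x, y, z; origin at the centre of its underside), with an upright strip 6 mm thick in local x and 150 mm wide in local y, top edge 110 mm above the bench, on which the clip is parked.
- clip: Loose dark steel spring clip (about 130 g), like a big clothes-peg, upright astride the rack's strip. Origin at its pivot, 128 mm above the bench when parked. Its two halves lie along its x axis: flat handles 24 mm wide (y) slope outward to 50 mm above the pivot, 52 mm over their outer tops. The frame belongs to the +x half, so an even squeeze tilts it up to 0.3 rad about y.
- clip_spring (a joint): Spread of the clip in rad: 0 gripping the 6 mm rack strip, 0.6 at its open stop. Pressing the handles together along the clip's x spreads the jaws (6 N at the handle tops to start, about 12 N at full squeeze); at the stop the handles are parallel, 24 mm over their outsides, and the jaw tips gape about 34 mm. Let go, it snaps shut.
- tip_a (a point): Lower inner edge of the 24 mm wide jaw at the clip's local +x, at its middle, 48 mm below the pivot when parked. Higher up, the mouth ends at the pivot's barrel (6 mm radius, 48 mm from the tips).
- tip_b (a point): The same on the other jaw.
- wrench: Loose steel wrench 150 mm, beyond the panel stand; leave it.
- sanding_block: Loose cork block 40 x 75 x 28 mm, on the robot's side of the stand; leave it.
- jar: Loose jar, 48 mm across and 55 mm tall, beyond the rack; leave it.
- carton: Loose small carton 40 x 65 x 22 mm, on the robot's side of the rack; leave it.
- screwdriver: Loose screwdriver 180 mm towards the far side of the bench; leave it.
- brush: Loose brush 180 mm towards the far side of the bench; leave it.
There are look-alikes about, which are no part of the job. Leave any purple or yellow look-alike of the rack alone.

How it is judged (in metres and radians):
On the way, in this order (a step that is already met when the one before it is completed fails the run):
1. both wing bolts are turned clockwise to their stops (value of joint each of bolt_a, bolt_b above 1.3 rad), for 0.2 s.
2. the clip is held in the fingers, squeezed open and lifted off the rack (value of joint clip_spring above 0.3 rad and contact force between the fingers and clip above 3 N and z of each of tip_a, tip_b in the frame of rack above 0.115 m and contact force between clip and rack below 0.2 N), for 0.1 s.
At the end, for the whole second after the job is handed in: Both bolts past 1.3 rad; the clip at rest, held in the fingers (over 3 N), spread over 0.4 rad, its jaw tips on opposite sides of the panel, each over 4 mm from the mid-plane of the sheet, over 10 mm below the top edge, within the panel's width, and not touching panel or stand (all of step 1 and value of joint clip_spring above 0.4 rad and ((x of tip_a in the frame of panel_top above 0.004 m and x of tip_b in the frame of panel_top below -0.004 m) or (x of tip_b in the frame of panel_top above 0.004 m and x of tip_a in the frame of panel_top below -0.004 m)) and z of each of tip_a, tip_b in the frame of panel_top below -0.01 m and y of tip_a in the frame of panel_top between -0.05 and 0.05 m and y of tip_b in the frame of panel_top between -0.05 and 0.05 m and contact force between clip and stand below 0.5 N and contact force between the fingers and clip above 3 N and linear speed of clip below 0.03 m/s); the arm keeps its last pose, push and grip.
It fails at once if another thing on the bench is moved by more than 30 mm (distance of any of wrench, sanding_block, jar, carton, screwdriver, brush from where it was at the start of the episode above 0.03 m).
It also fails if it takes over 72 s, if anything falls off the work surface, if the arm or the gripper's body presses on something with over 40 N, if the wrist force passes 120 N, or if a joint passes its speed limit or range.

## Working session

There is one attempt and no reset: what is moved stays moved. The work goes in short steps, Python scripts to look and compute and a tool call to move; the robot and the scene stay as the last step left them, time stands still between calls to the robot, and variables do not carry over. Pictures are saved under pics/ and viewed, at most 11 in all, crops included, and the job is handed in when it is done.

Besides the shell and the picture viewer there is one more tool, called after "Request:" by a JSON object that holds its "api" and its "payload". drive_tool: Moves the arm, as the interface text tells. Its arguments: {"type":"object","properties":{"motion":{"type":"array","items":{"type":"array"}},"gripper":{"type":"number"}},"required":["motion"]}

```bash
mkdir -p pics; ls; python3 - <<'E'
from rig import *
import cv2,numpy as np
s=read_state();print(s)
for n in("scene","side","wrist"):
    print(n,camera_info(n))
    a=capture(n);cv2.imwrite(f"pics/{n}0.png",a[:,:,::-1])
E
```

```text
pics
{'time_s': 0.0, 'joint_positions': array([-8.61436752e+01,  3.02799447e+01,  8.21547423e+01,  7.69613380e-05,
        6.76889182e+01, -1.02284492e+01]), 'qvel': array([-0.0026424 , -0.04027732,  0.03929242, -0.06197927, -0.07742713,
       -0.02873166]), 'tau': array([-1.01328260e-03, -4.40042853e+01, -1.76590759e+01,  6.35246979e-02,
        5.82490792e-02, -1.52723255e-04]), 'position': array([ 0.15206606, -0.60547955,  0.22157026]), 'tcp_rot': array([[ 9.69936872e-01,  2.43356617e-01, -1.43849859e-04],
       [ 2.43356356e-01, -9.69934560e-01,  2.15251424e-03],
       [ 3.84303634e-04, -2.12280971e-03, -9.99997673e-01]]), 'force': array([-0.57612141,  0.38900196, -0.43616768]), 'moment': array([-0.00490887, -0.03701078,  0.00903551]), 'grasp_force': 0.0, 'opening': 1.0036167550488373}
scene {'fovy': 43.51360126339287, 'cx': 253.09519550420566, 'cy': 192.09185838210706, 'k1': -0.1392370607344212, 'xyz': array([1.08378145, 0.3266745 , 1.11579122]), 'orientation': array([[-5.77415278e-01,  6.94276030e-01, -4.29618891e-01],
       [ 8.16450601e-01,  4.91083824e-01, -3.03718774e-0
[... 198 characters left out ...]
5144, -0.86709099,  0.91763683]), 'orientation': array([[ 9.99509946e-01,  7.16612602e-04,  3.12946292e-02],
       [-2.19747624e-02, -6.95921765e-01,  7.17781308e-01],
       [ 2.22929848e-02, -7.18117249e-01, -6.95564979e-01]])}
wrist {'fovy': 60.97011373136068, 'cx': 256.0622959824791, 'cy': 191.78505988373493, 'k1': 0.0076114038433945505, 'T_tool_cam': array([[-3.00721380e-04, -9.55803229e-01, -2.94006967e-01,
         8.06613496e-02],
       [ 9.99999944e-01, -2.44555637e-04, -2.27798330e-04,
         4.15283532e-04],
       [ 1.45829318e-04, -2.94007019e-01,  9.55803249e-01,
        -1.62435531e-01],
       [ 0.00000000e+00,  0.00000000e+00,  0.00000000e+00,
         1.00000000e+00]])}
```

View pics/scene0.png

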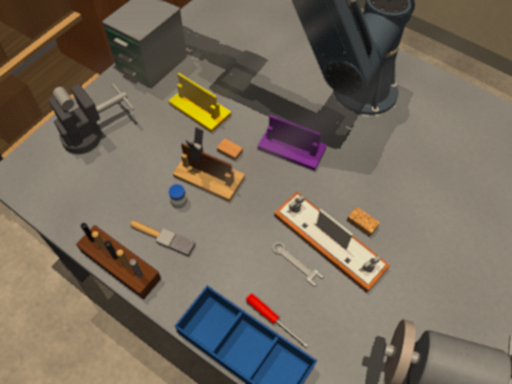

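View pics/side0.png

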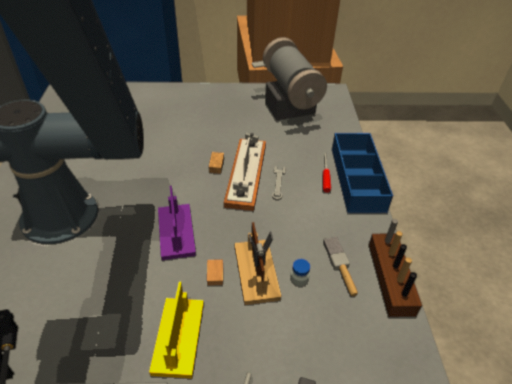

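The wooden rack with the dark clip is at scene (208,168) and side (258,262). The stand is at scene (331,240) and side (246,172). Things that could be taken for the rack are the yellow one at scene (200,102) and the purple one at scene (292,140). I choose the wooden one and check it in a close crop.

```bash
cat > h.py <<'E'
import numpy as np,cv2
from rig import *
def cam(n,s=None):
    c=camera_info(n);f=192/np.tan(np.radians(c['fovy']/2))
    if n=='wrist':
        T=c['T_tool_cam'];R=s['tcp_rot']@T[:3,:3];p=s['position']+s['tcp_rot']@T[:3,3]
    else: R,p=c['orientation'],c['xyz']
    return f,c['cx'],c['cy'],c['k1'],R,p
def ray(C,uv):
    f,cx,cy,k,R,p=C;d=np.array([(uv[0]-cx)/f,(uv[1]-cy)/f]);x=d.copy()
    for _ in range(20): x=d/(1+k*(x@x))
    v=R@np.array([x[0],x[1],1]);return p,v/np.linalg.norm(v)
def onz(C,uv,z):
    p,v=ray(C,uv);return p+v*(z-p[2])/v[2]
def proj(C,P):
    f,cx,cy,k,R,p=C;q=R.T@(np.asarray(P)-p);x=q[:2]/q[2];x=x*(1+k*(x@x));return np.array([cx+f*x[0],cy+f*x[1]])
def tri(C1,a,C2,b):
    p,u=ray(C1,a);q,v=ray(C2,b)
    t=np.linalg.lstsq(np.c_[u,-v],q-p,rcond=None)[0];A=p+t[0]*u;B=q+t[1]*v
    return (A+B)/2,np.linalg.norm(A-B)
def crop(img,x,y,w,h,k): return cv2.resize(img[y:y+h,x:x+w],None,fx=k,fy=k,interpolation=cv2.INTER_CUBIC)
E
python3 - <<'E'
from h import *
a=cv2.imread('pics/scene0.png');b=cv2.imread('pics/side0.png')
t=np.hstack([crop(a,265,185,130,110,3),crop(a,165,120,130,110,3)])
u=np.hstack([crop(b,190,120,130,95,3),crop(b,200,215,130,95,3)])
cv2.imwrite('pics/c1.png',np.vstack([t[:, :780],u[:, :780]])[:600])
E
```

```text
(no output)
```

View pics/c1.png

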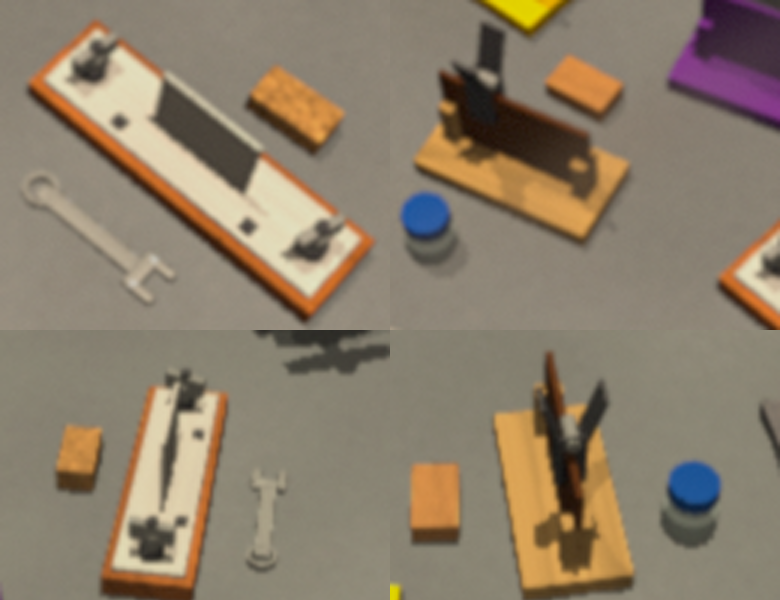

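The close crop confirms the choice: the dark clip stands astride the strip of the wooden rack, towards its −y end. The wing bolts are at both ends of the white and orange stand.

```bash
python3 - <<'E'
from h import *
S=cam('scene');D=cam('side')
s=lambda x,y:(265+x/3,185+y/3); s2=lambda x,y:(165+(x-390)/3,120+y/3)
d=lambda x,y:(190+x/3,120+(y-330)/3); d2=lambda x,y:(200+(x-390)/3,215+(y-330)/3)
print('stand corners',[onz(S,s(*q),.025)[:2].round(3) for q in((97,22),(32,80),(372,240),(308,306))])
print('side  corners',[onz(D,d(*q),.025)[:2].round(3) for q in((152,387),(227,395),(105,578),(193,582))])
print('edge scene',[onz(S,s(*q),.11)[:2].round(3) for q in((165,72),(262,150))])
print('bolts',onz(S,s(92,58),.058).round(3),onz(D,d(152,535),.058).round(3),onz(S,s(315,240),.058).round(3),onz(D,d(185,385),.058).round(3))
print('rack',[onz(S,s2(*q),.02)[:2].round(3) for q in((415,160),(583,238),(628,165))],[onz(D,d2(*q),.02)[:2].round(3) for q in((495,412),(595,405),(632,573),(523,588))])
print('strip',[onz(S,s2(*q),.11)[:2].round(3) for q in((443,75),(590,135))],[onz(D,d2(*q),.11)[:2].round(3) for q in((550,355),(577,520))])
print('pivot',tri(S,s2(487,78),D,d2(572,435)),onz(S,s2(487,78),.128),onz(D,d2(572,435),.128))
print('sand',onz(S,s(295,95),.028))
E
```

```text
stand corners [array([0.465, 0.034]), array([0.548, 0.02 ]), array([0.512, 0.334]), array([0.593, 0.317])]
side  corners [array([0.514, 0.332]), array([0.598, 0.317]), array([0.468, 0.028]), array([0.552, 0.022])]
edge scene [array([0.522, 0.127]), array([0.538, 0.226])]
bolts [0.517 0.059 0.058] [0.513 0.053 0.058] [0.555 0.295 0.058] [0.55  0.291 0.058]
rack [array([ 0.608, -0.279]), array([ 0.585, -0.103]), array([ 0.499, -0.116])] [array([ 0.497, -0.116]), array([ 0.586, -0.108]), array([ 0.607, -0.282]), array([ 0.52 , -0.295])]
strip [array([ 0.564, -0.268]), array([ 0.541, -0.124])] [array([ 0.543, -0.13 ]), array([ 0.559, -0.295])]
pivot (array([ 0.55516011, -0.22591701,  0.12563548]), np.float64(0.005301741619790623)) [ 0.55372051 -0.22394237  0.128     ] [ 0.55730054 -0.22941153  0.128     ]
sand [0.43017819 0.21524859 0.028     ]
```

```bash
cat > plan.py <<'E'
# rows to go from the present pose to a target position (mm) and tool-x yaw (deg), tool down
from h import *
from scipy.spatial.transform import Rotation as Ro
import sys
def Rdown(yaw):
    c,s=np.cos(np.radians(yaw)),np.sin(np.radians(yaw));return np.array([[c,s,0],[s,-c,0],[0,0,-1.]])
def plan(p1,yaw1,n=None,p0=None,R0=None,vmax=48,via=None):
    s=read_state();p=s['position']*1e3 if p0 is None else np.array(p0,float);R=s['tcp_rot'] if R0 is None else R0
    y0=np.degrees(np.arctan2(R[1,0],R[0,0]));dy=yaw1-y0
    if n is None: n=int(np.ceil(max(np.linalg.norm(np.array(p1)-p)/vmax,abs(dy)/8.4)))
    rows=[]
    for i in range(n):
        k=n-i;w=(np.array(p1)-p)/k
        sh=np.round(R.T@w,1);rv=(R.T@Rdown(y0+dy*(i+1)/n));rv=np.round(Ro.from_matrix(rv).as_rotvec(),3)
        rows.append([sh.tolist(),rv.tolist()]);p=p+R@sh;R=R@Ro.from_rotvec(rv).as_matrix()
    for i in range(0,n,5):print(str(rows[i:i+5]).replace(' ',''))
    return p,R
E
python3 - <<'E'
from plan import *
p,R=plan((480,0,260),165)
plan((513,57,170),165,p0=p,R0=R)
E
```

```text
[[[25.9,-28.2,-2.1],[-0.002,-0.0,-0.146]],[[29.7,-24.1,-2.1],[0.0,-0.0,-0.147]],[[32.9,-19.5,-2.1],[0.0,-0.0,-0.146]],[[35.4,-14.5,-2.1],[0.001,-0.0,-0.146]],[[37.1,-9.2,-2.1],[-0.0,-0.0,-0.147]]]
[[[38.1,-3.7,-2.1],[-0.0,-0.0,-0.146]],[[38.2,1.9,-2.1],[-0.0,-0.0,-0.146]],[[37.5,7.4,-2.1],[-0.0,-0.0,-0.147]],[[36.1,12.8,-2.1],[-0.0,-0.0,-0.146]],[[33.8,17.9,-2.1],[-0.0,-0.001,-0.146]]]
[[[30.8,22.7,-2.2],[-0.0,0.0,-0.147]],[[27.2,26.9,-2.1],[-0.0,0.0,-0.146]],[[23.0,30.6,-2.2],[-0.0,0.0,-0.146]],[[18.3,33.6,-2.1],[-0.0,0.0,-0.147]],[[13.1,36.0,-2.2],[-0.0,0.0,-0.146]]]
[[[7.8,37.5,-2.1],[-0.0,0.0,-0.146]],[[2.2,38.2,-2.2],[-0.0,0.0,-0.147]],[[-3.4,38.1,-2.1],[-0.001,0.0,-0.146]]]
[[[-5.7,21.2,30.0],[0.0,0.0,-0.0]],[[-5.7,21.2,30.0],[0.0,0.0,-0.0]],[[-5.7,21.2,30.0],[0.0,0.0,-0.0]]]
```

Request:
{"api": "drive_tool", "payload": {"motion": [[[26, -28, -2], [0, 0, -0.146]], [[30, -24, -2], [0, 0, -0.147]], [[33, -19.5, -2], [0, 0, -0.146]], [[35.5, -14.5, -2], [0, 0, -0.146]], [[37, -9, -2], [0, 0, -0.147]]]}}

```text
time_s: 0.65
position: [0.2445, -0.4367, 0.2324]
tcp_rot: [[0.554, 0.832, 0.0], [0.832, -0.554, 0.001], [0.001, -0.0, -1.0]]
force: [0.1, -0.1, 0.6]
opening: 0.997
grasp_force: 0.0
```

Request:
{"api": "drive_tool", "payload": {"motion": [[[38, -3.5, -2], [0, 0, -0.146]], [[38, 2, -2], [0, 0, -0.146]], [[37.5, 7.5, -2], [0, 0, -0.147]], [[36, 13, -2], [0, 0, -0.146]], [[34, 18, -2], [0, 0, -0.146]]]}}

```text
time_s: 1.15
position: [0.3359, -0.2689, 0.2426]
tcp_rot: [[-0.143, 0.99, 0.0], [0.99, 0.143, 0.0], [0.0, 0.0, -1.0]]
force: [1.0, -0.8, 0.1]
opening: 1.0
grasp_force: 0.0
```

Request:
{"api": "drive_tool", "payload": {"motion": [[[31, 22.5, -2], [0, 0, -0.147]], [[27, 27, -2], [0, 0, -0.146]], [[23, 30.5, -2], [0, 0, -0.146]], [[18, 33.5, -2], [0, 0, -0.147]], [[13, 36, -2], [0, 0, -0.146]]]}}

```text
time_s: 1.65
position: [0.427, -0.101, 0.2526]
tcp_rot: [[-0.768, 0.64, -0.0], [0.64, 0.768, -0.0], [-0.0, -0.0, -1.0]]
force: [0.1, -0.6, 0.5]
opening: 1.0
grasp_force: 0.0
```

Request:
{"api": "drive_tool", "payload": {"motion": [[[8, 37.5, -2], [0, 0, -0.146]], [[2, 38, -2], [0, 0, -0.147]], [[-3.5, 38, -2], [0, 0, -0.146]]]}}

```text
time_s: 1.95
position: [0.4816, -0.0003, 0.2586]
tcp_rot: [[-0.968, 0.253, -0.0], [0.253, 0.968, -0.0], [0.0, -0.0, -1.0]]
force: [0.3, -0.6, -0.3]
opening: 0.999
grasp_force: 0.0
```

Request:
{"api": "drive_tool", "payload": {"motion": [[[-5.5, 21, 30], [0, 0, 0]], [[-5.5, 21, 30], [0, 0, 0]], [[-6, 21, 30], [0, 0, 0]], [[0, 0, 0], [0, 0, 0]]]}}

```text
time_s: 2.35
position: [0.512, 0.0566, 0.1649]
tcp_rot: [[-0.967, 0.256, -0.008], [0.256, 0.967, 0.001], [0.008, -0.001, -1.0]]
force: [-0.7, -0.3, -0.7]
opening: 0.999
grasp_force: 0.0
```

```bash
python3 - <<'E'
from h import *
s=read_state();print(s['time_s'],s['position'],s['tcp_rot'][:,0],s['joint_positions'])
a=capture('wrist');cv2.imwrite('pics/w1.png',a[:,:,::-1])
C=cam('wrist',s)
print(proj(C,(.513,.057,.07)),proj(C,(.549,.295,.07)),proj(C,(.531,.176,.11)))
np.save('w1.npy',np.r_[s['position'],s['tcp_rot'].ravel()])
E
```

```text
2.35 [0.51204375 0.05658232 0.16486524] [-0.96658985  0.25621062  0.00775798] [-6.15390245e+00  2.67125298e+01  1.00823851e+02  3.45856686e-02
  5.29090755e+01 -8.13292339e+01]
[257.55780667 195.9321282 ] [556.99629476 164.68670173] [429.38578127 195.04264784]
```

View pics/w1.png

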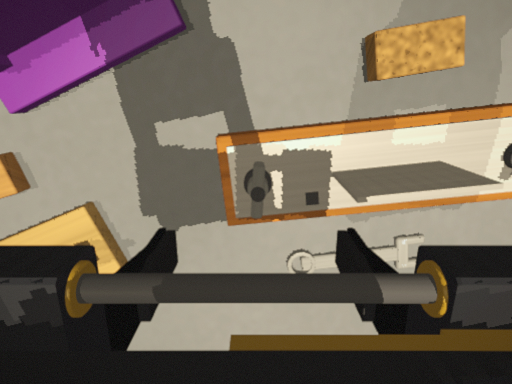

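The picture shows bolt b at about (258,182), the panel tongue at (415,178) and the stand. I zoom in on the wing.

```bash
python3 - <<'E'
from h import *
a=cv2.imread('pics/w1.png')
t=crop(a,215,125,100,105,5)
cv2.imwrite('pics/c2.png',cv2.convertScaleAbs(t,alpha=1.6,beta=15))
E
```

```text
(no output)
```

View pics/c2.png

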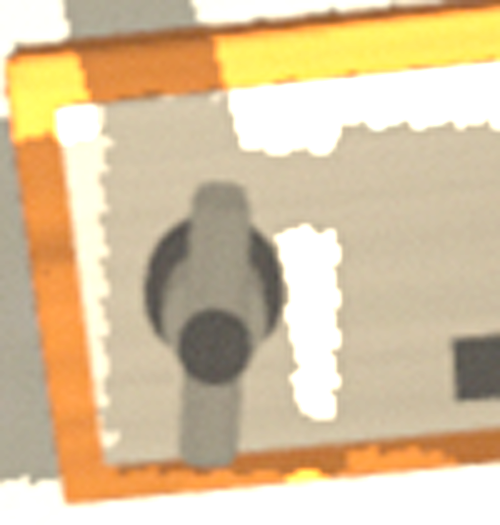

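The wing runs from (259,163) to (257,217), nearly along the tool's x axis.

```bash
python3 - <<'E'
from plan import *
v=np.load('w1.npy');s={'position':v[:3],'tcp_rot':v[3:].reshape(3,3)};C=cam('wrist',s)
A=onz(C,(259,162.6),.07);B=onz(C,(256.6,217.4),.07);m=(A+B)/2
print(A,B,m,np.linalg.norm(A-B),np.degrees(np.arctan2(*(A-B)[1::-1])))
yaw=np.degrees(np.arctan2(*(A-B)[1::-1]));plan((m[0]*1e3,m[1]*1e3,47),yaw,n=5)
E
```

```text
[0.48618157 0.06527802 0.07      ] [0.53114849 0.05137243 0.07      ] [0.50866503 0.05832523 0.07      ] 0.047067913435364844 162.81628507003137
[[[0.8,0.4,23.9],[-0.001,-0.005,0.008]],[[0.9,0.3,24.0],[-0.0,-0.0,0.008]],[[0.9,0.3,23.9],[-0.0,-0.0,0.008]],[[0.9,0.4,24.0],[-0.0,-0.0,0.008]],[[0.9,0.3,23.9],[-0.0,-0.0,0.008]]]
```

Request:
{"api": "drive_tool", "payload": {"motion": [[[0.6, 0.5, 24], [0, 0, 0.008]], [[0.6, 0.3, 24], [0, 0, 0.008]], [[0.6, 0.3, 24], [0, 0, 0.008]], [[0.6, 0.3, 24], [0, 0, 0.008]], [[0.6, 0.3, 22], [0, 0, 0.008]]]}}

```text
time_s: 2.9
position: [0.5124, 0.0559, 0.0513]
tcp_rot: [[-0.954, 0.298, 0.003], [0.298, 0.954, -0.001], [-0.003, 0.0, -1.0]]
force: [0.7, 0.4, 0.5]
opening: 1.003
grasp_force: 0.0
```

Request:
{"api": "drive_tool", "payload": {"motion": [[[0, 0, 0], [0, 0, 0]], [[0, 0, 0], [0, 0, 0]], [[0, 0, 0], [0, 0, 0]], [[0, 0, 0], [0, 0, 0]], [[0, 0, 0], [0, 0, 0]]], "gripper": 0}}

```text
time_s: 3.4
position: [0.5122, 0.0569, 0.0517]
tcp_rot: [[-0.955, 0.297, 0.002], [0.297, 0.955, -0.0], [-0.002, 0.0, -1.0]]
force: [-0.1, -0.3, 0.9]
opening: 0.63
grasp_force: 0.0
```

Request:
{"api": "drive_tool", "payload": {"motion": [[[0, 0, 0], [0, 0, 0]], [[0, 0, 0], [0, 0, 0]], [[0, 0, 0], [0, 0, 0]]]}}

```text
time_s: 3.7
position: [0.5115, 0.0571, 0.0506]
tcp_rot: [[-0.955, 0.297, 0.0], [0.297, 0.955, -0.0], [-0.0, 0.0, -1.0]]
force: [-0.1, -0.3, -0.2]
opening: 0.357
grasp_force: 0.0
```

Request:
{"api": "drive_tool", "payload": {"motion": [[[0, 0, 4], [0, 0, 0]], [[0, 0, 0], [0, 0, 0]], [[0, 0, 0], [0, 0, 0]], [[0, 0, 0], [0, 0, 0]], [[0, 0, 0], [0, 0, 0]]]}}

```text
time_s: 4.2
position: [0.5116, 0.0577, 0.0461]
tcp_rot: [[-0.955, 0.298, -0.0], [0.298, 0.955, 0.001], [0.0, 0.001, -1.0]]
force: [2.3, 5.2, -4.8]
opening: 0.193
grasp_force: 30.0
```

Request:
{"api": "drive_tool", "payload": {"motion": [[[0, 0, 0], [0, 0, 0.14]], [[0, 0, 0], [0, 0, 0.14]], [[0, 0, 0], [0, 0, 0.14]], [[0, 0, 0], [0, 0, 0]]]}}

```text
time_s: 4.6
position: [0.5115, 0.0575, 0.0461]
tcp_rot: [[-0.751, 0.661, -0.0], [0.661, 0.751, 0.001], [0.001, 0.0, -1.0]]
force: [2.0, 4.1, -6.7]
opening: 0.193
grasp_force: 30.0
```

```bash
python3 - <<'E'
from h import *
s=read_state();print(s['moment'],s['force'])
a=capture('wrist')[:,:,::-1];S=capture('side')[:,:,::-1]
t=cv2.convertScaleAbs(a,alpha=1.4,beta=10)[60:360];
t=np.hstack([cv2.resize(t,(512,300)),cv2.resize(S[130:230,190:286],(288,300))])
cv2.imwrite('pics/c3.png',t)
E
```

```text
[ 0.77674359 -0.45532365 -0.00115807] [ 2.03855041  4.13232612 -6.70573961]
```

View pics/c3.png

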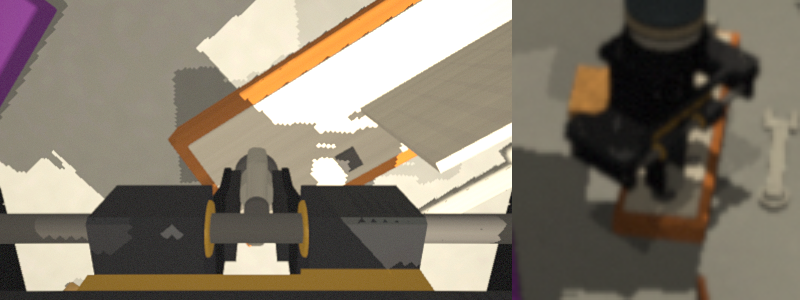

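The wing points straight up in the wrist view at (257,170), so it has turned with the gripper.

Request:
{"api": "drive_tool", "payload": {"motion": [[[0, 0, 0], [0, 0, 0.14]], [[0, 0, 0], [0, 0, 0.14]], [[0, 0, 0], [0, 0, 0.14]], [[0, 0, 0], [0, 0, 0.14]], [[0, 0, 0], [0, 0, 0.14]]]}}

```text
time_s: 5.2
position: [0.5111, 0.0572, 0.0461]
tcp_rot: [[-0.146, 0.989, -0.001], [0.989, 0.146, 0.0], [0.0, -0.001, -1.0]]
force: [1.4, 3.7, -6.3]
opening: 0.19
grasp_force: 30.0
```

Request:
{"api": "drive_tool", "payload": {"motion": [[[0, 0, 0], [0, 0, 0.08]], [[0, 0, 0], [0, 0, 0.05]], [[0, 0, 0], [0, 0, 0]]]}}

```text
time_s: 5.5
position: [0.511, 0.0572, 0.0461]
tcp_rot: [[-0.022, 1.0, -0.001], [1.0, 0.022, 0.0], [0.0, -0.001, -1.0]]
force: [1.8, 5.1, -8.0]
opening: 0.194
grasp_force: 30.0
```

```bash
python3 - <<'E'
from h import *
s=read_state();R=s['tcp_rot'];print(s['moment'],s['force'],s['position'],np.degrees(np.arctan2(R[1,0],R[0,0])),s['joint_positions'][5])
E
```

```text
[ 0.69755049 -0.33931904 -0.00831237] [ 1.82197598  5.09905364 -7.98012033] [0.51100783 0.05723531 0.04610133] 91.23847266488454 -7.328168047171216
```

Request:
{"api": "drive_tool", "payload": {"motion": [[[0, 0, 0], [0, 0, 0.03]], [[0, 0, 0], [0, 0, 0.03]], [[0, 0, 0], [0, 0, 0.02]], [[0, 0, 0], [0, 0, 0]], [[0, 0, 0], [0, 0, 0]]]}}

```text
time_s: 6.0
position: [0.5109, 0.057, 0.0462]
tcp_rot: [[0.059, 0.998, -0.001], [0.998, -0.059, -0.0], [-0.0, -0.001, -1.0]]
force: [0.5, 2.7, -9.7]
opening: 0.193
grasp_force: 30.0
```

```bash
python3 - <<'E'
from plan import *
s=read_state();R=s['tcp_rot'];y=np.degrees(np.arctan2(R[1,0],R[0,0]));print(s['moment'],s['force'],s['position'],y,s['joint_positions'][5])
p=s['position']*1e3
p,R=plan((p[0],p[1],165),y,n=3)
plan((547,296,165),160,p0=p,R0=R)
E
```

```text
[ 0.49849204 -0.25453159  0.31543635] [ 0.47135514  2.68247518 -9.69945391] [0.51092573 0.05700441 0.04615499] 86.62745790374595 -2.692713710023821
[[[-0.0,-0.1,-39.6],[-0.001,0.0,-0.0]],[[-0.0,0.0,-39.6],[-0.0,0.0,-0.0]],[[-0.0,0.0,-39.6],[-0.0,0.0,-0.0]]]
[[[26.7,2.4,-0.0],[-0.0,0.0,-0.142]],[[26.1,6.2,-0.0],[-0.0,0.0,-0.143]],[[25.0,9.9,-0.0],[-0.0,0.0,-0.142]],[[23.3,13.3,-0.0],[-0.0,0.0,-0.142]],[[21.2,16.5,-0.0],[-0.0,-0.0,-0.142]]]
[[[18.7,19.3,-0.0],[-0.0,-0.0,-0.143]],[[15.7,21.8,-0.0],[-0.0,-0.0,-0.142]],[[12.5,23.8,-0.1],[-0.0,-0.0,-0.142]],[[9.1,25.3,-0.0],[-0.0,-0.0,-0.143]]]
```

The moment of 0.32 N m shows that bolt b is at its stop. I release it and go over bolt a.

Request:
{"api": "drive_tool", "payload": {"motion": [[[0, 0, 0], [0, 0, 0]], [[0, 0, 0], [0, 0, 0]], [[0, 0, 0], [0, 0, 0]], [[0, 0, 0], [0, 0, 0]], [[0, 0, 0], [0, 0, 0]]], "gripper": 1}}

```text
time_s: 6.5
position: [0.5118, 0.0569, 0.047]
tcp_rot: [[0.061, 0.998, 0.001], [0.998, -0.061, -0.0], [-0.0, 0.001, -1.0]]
force: [-0.2, -0.5, -0.9]
opening: 0.561
grasp_force: 0.0
```

Request:
{"api": "drive_tool", "payload": {"motion": [[[0, 0, -40], [0, 0, 0]], [[0, 0, -40], [0, 0, 0]], [[0, 0, -40], [0, 0, 0]]]}}

```text
time_s: 6.8
position: [0.511, 0.057, 0.1676]
tcp_rot: [[0.061, 0.998, -0.001], [0.998, -0.061, 0.0], [-0.0, -0.001, -1.0]]
force: [1.6, -0.2, 0.5]
opening: 0.836
grasp_force: 0.0
```

Request:
{"api": "drive_tool", "payload": {"motion": [[[26.7, 2.4, 0], [0, 0, -0.142]], [[26, 6.2, 0], [0, 0, -0.143]], [[25, 10, 0], [0, 0, -0.142]], [[23.3, 13.3, 0], [0, 0, -0.142]], [[21, 16.5, 0], [0, 0, -0.142]]]}}

```text
time_s: 7.3
position: [0.532, 0.1904, 0.1668]
tcp_rot: [[-0.61, 0.793, 0.0], [0.793, 0.61, -0.0], [-0.0, 0.0, -1.0]]
force: [-0.1, 0.6, 0.7]
opening: 0.996
grasp_force: 0.0
```

Request:
{"api": "drive_tool", "payload": {"motion": [[[18.7, 19.3, 0], [0, 0, -0.143]], [[15.7, 21.8, 0], [0, 0, -0.142]], [[12.5, 23.8, 0], [0, 0, -0.142]], [[9, 25.3, 0], [0, 0, -0.143]], [[0, 0, 0], [0, 0, 0]]]}}

```text
time_s: 7.8
position: [0.5487, 0.2987, 0.1667]
tcp_rot: [[-0.941, 0.339, 0.002], [0.339, 0.941, 0.001], [-0.001, 0.002, -1.0]]
force: [-0.3, -1.2, 0.6]
opening: 1.002
grasp_force: 0.0
```

```bash
python3 - <<'E'
from h import *
s=read_state();print(s['time_s'],s['position'],s['tcp_rot'][:,0],s['joint_positions'])
a=capture('wrist')[:,:,::-1]
C=cam('wrist',s);q=proj(C,(.5475,.295,.07));print(q)
np.save('w2.npy',np.r_[s['position'],s['tcp_rot'].ravel()])
b=capture('scene')[:,:,::-1]
x,y=int(q[0]-50),int(q[1]-60);print(x,y)
t=cv2.convertScaleAbs(crop(a,x,y,100,100,4),alpha=1.6,beta=15);t[:,-1]=0
cv2.imwrite('pics/c4.png',np.hstack([t,crop(b,265,185,100,100,4)]))
E
```

```text
7.8 [0.54872406 0.29866967 0.16665419] [-0.94060579  0.33949926 -0.00100442] [ 1.82993527e+01  3.38553113e+01  8.52831480e+01  5.94059828e-02
  6.07476701e+01 -5.18833012e+01]
[251.82829002 193.44146938]
201 133
```

View pics/c4.png

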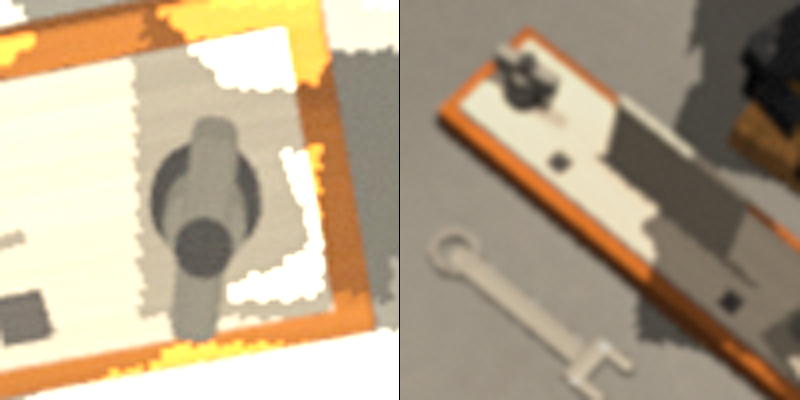

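```bash
python3 - <<'E'
from plan import *
v=np.load('w2.npy');s={'position':v[:3],'tcp_rot':v[3:].reshape(3,3)};C=cam('wrist',s)
A=onz(C,(254.25,163),.07);B=onz(C,(249.5,217.5),.07);m=(A+B)/2
yaw=np.degrees(np.arctan2(*(A-B)[1::-1]))
print(m,np.linalg.norm(A-B),yaw)
plan((m[0]*1e3+2,m[1]*1e3-1,46),yaw,n=5)
E
```

```text
[0.54545929 0.2957336  0.07      ] 0.04741380731401043 155.1522125195137
[[[0.0,-0.2,24.1],[-0.001,-0.0,0.017]],[[0.0,-0.2,24.1],[0.0,-0.0,0.016]],[[-0.0,-0.2,24.0],[0.0,-0.0,0.017]],[[-0.0,-0.3,24.1],[0.0,-0.0,0.016]],[[-0.0,-0.2,24.0],[0.0,-0.0,0.017]]]
```

Request:
{"api": "drive_tool", "payload": {"motion": [[[0, -0.2, 24], [0, 0, 0.017]], [[0, -0.2, 24], [0, 0, 0.017]], [[0, -0.2, 24], [0, 0, 0.017]], [[0, -0.2, 24], [0, 0, 0.016]], [[0, -0.2, 24], [0, 0, 0.017]]]}}

```text
time_s: 8.4
position: [0.5479, 0.2931, 0.0458]
tcp_rot: [[-0.905, 0.425, -0.0], [0.425, 0.905, -0.001], [0.0, -0.001, -1.0]]
force: [0.6, -0.8, 0.5]
opening: 1.002
grasp_force: 0.0
```

Request:
{"api": "drive_tool", "payload": {"motion": [[[0, 0, 0], [0, 0, 0]], [[0, 0, 0], [0, 0, 0]], [[0, 0, 0], [0, 0, 0]], [[0, 0, 0], [0, 0, 0]], [[0, 0, 0], [0, 0, 0]]], "gripper": 0}}

```text
time_s: 8.9
position: [0.5488, 0.2949, 0.0478]
tcp_rot: [[-0.907, 0.421, 0.002], [0.421, 0.907, 0.001], [-0.002, 0.001, -1.0]]
force: [-0.4, 0.8, 0.5]
opening: 0.634
grasp_force: 0.0
```

Request:
{"api": "drive_tool", "payload": {"motion": [[[0, 0, 0], [0, 0, 0]], [[0, 0, 0], [0, 0, 0]], [[0, 0, 0], [0, 0, 0]], [[0, 0, 0], [0, 0, 0]], [[0, 0, 0], [0, 0, 0]]]}}

```text
time_s: 9.4
position: [0.5481, 0.2951, 0.0465]
tcp_rot: [[-0.907, 0.421, 0.0], [0.421, 0.907, 0.001], [0.0, 0.001, -1.0]]
force: [0.0, 0.2, 0.4]
opening: 0.191
grasp_force: 30.0
```

Request:
{"api": "drive_tool", "payload": {"motion": [[[0, 0, 0], [0, 0, 0]], [[0, 0, 0], [0, 0, 0]], [[0, 0, 0], [0, 0, 0]]]}}

```text
time_s: 9.7
position: [0.5481, 0.2951, 0.0465]
tcp_rot: [[-0.907, 0.421, 0.0], [0.421, 0.907, 0.0], [-0.0, 0.001, -1.0]]
force: [0.3, 2.6, -1.4]
opening: 0.191
grasp_force: 30.0
```

Request:
{"api": "drive_tool", "payload": {"motion": [[[0, 0, 0], [0, 0, 0.14]], [[0, 0, 0], [0, 0, 0.14]], [[0, 0, 0], [0, 0, 0.14]], [[0, 0, 0], [0, 0, 0.14]], [[0, 0, 0], [0, 0, 0.14]]]}}

```text
time_s: 10.2
position: [0.5481, 0.295, 0.0465]
tcp_rot: [[-0.417, 0.909, 0.0], [0.909, 0.417, 0.0], [0.0, 0.0, -1.0]]
force: [0.1, 2.7, -1.6]
opening: 0.197
grasp_force: 30.0
```

Request:
{"api": "drive_tool", "payload": {"motion": [[[0, 0, 0], [0, 0, 0.14]], [[0, 0, 0], [0, 0, 0.14]], [[0, 0, 0], [0, 0, 0.1]], [[0, 0, 0], [0, 0, 0.05]], [[0, 0, 0], [0, 0, 0]]]}}

```text
time_s: 10.7
position: [0.548, 0.295, 0.0465]
tcp_rot: [[-0.007, 1.0, 0.0], [1.0, 0.007, 0.0], [0.0, 0.0, -1.0]]
force: [-0.1, 2.2, -0.5]
opening: 0.193
grasp_force: 30.0
```

Request:
{"api": "drive_tool", "payload": {"motion": [[[0, 0, 0], [0, 0, 0.03]], [[0, 0, 0], [0, 0, 0.02]], [[0, 0, 0], [0, 0, 0]], [[0, 0, 0], [0, 0, 0]]]}}

```text
time_s: 11.1
position: [0.548, 0.2947, 0.0465]
tcp_rot: [[0.043, 0.999, 0.0], [0.999, -0.043, -0.0], [-0.0, 0.0, -1.0]]
force: [-0.6, 1.9, -0.1]
opening: 0.19
grasp_force: 30.0
```

```bash
python3 - <<'E'
from plan import *
s=read_state();R=s['tcp_rot'];y=np.degrees(np.arctan2(R[1,0],R[0,0]));print(s['moment'],s['force'],s['position'],y,s['joint_positions'])
E
```

```text
[ 0.20917937 -0.11524236  0.42044792] [-0.5561148   1.86978883 -0.09522793] [0.54803629 0.29471337 0.04653574] 87.55099060952259 [ 1.79996280e+01  4.32797732e+01  8.96348694e+01 -1.52342888e-02
  4.70859559e+01  2.04590101e+01]
```

Moment 0.42 N m: bolt a is home too. Now I release it and go above the clip.

Request:
{"api": "drive_tool", "payload": {"motion": [[[0, 0, 0], [0, 0, 0]], [[0, 0, 0], [0, 0, 0]], [[0, 0, 0], [0, 0, 0]], [[0, 0, 0], [0, 0, 0]], [[0, 0, 0], [0, 0, 0]]], "gripper": 1}}

```text
time_s: 11.6
position: [0.548, 0.2947, 0.0466]
tcp_rot: [[0.044, 0.999, -0.0], [0.999, -0.044, -0.0], [-0.0, -0.0, -1.0]]
force: [0.1, 0.3, -0.3]
opening: 0.557
grasp_force: 0.0
```

Request:
{"api": "drive_tool", "payload": {"motion": [[[0, 0, -45], [0, 0, 0]], [[0, 0, -45], [0, 0, 0]], [[0, 0, -45], [0, 0, 0]], [[0, 0, -45], [0, 0, 0]], [[0, 0, -35], [0, 0, 0]]]}}

```text
time_s: 12.1
position: [0.5485, 0.295, 0.2648]
tcp_rot: [[0.044, 0.999, 0.003], [0.999, -0.044, 0.001], [0.001, 0.003, -1.0]]
force: [0.7, 1.0, -0.7]
opening: 0.968
grasp_force: 0.0
```

```bash
python3 - <<'E'
from plan import *
plan((556,-226,260),97.3)
E
```

```text
[[[-47.3,2.8,0.4],[0.003,-0.001,-0.016]],[[-47.3,2.0,0.4],[0.0,-0.0,-0.015]],[[-47.3,1.3,0.4],[0.0,-0.0,-0.016]],[[-47.4,0.5,0.4],[0.0,-0.0,-0.015]],[[-47.4,-0.2,0.4],[0.0,-0.0,-0.016]]]
[[[-47.4,-0.9,0.4],[0.0,-0.0,-0.016]],[[-47.3,-1.7,0.5],[0.0,-0.0,-0.015]],[[-47.3,-2.4,0.4],[0.0,-0.0,-0.016]],[[-47.3,-3.2,0.5],[0.0,-0.0,-0.015]],[[-47.2,-3.8,0.4],[0.0,-0.0,-0.016]]]
[[[-47.1,-4.6,0.5],[0.0,-0.0,-0.015]]]
```

Request:
{"api": "drive_tool", "payload": {"motion": [[[-47.3, 2.8, 0], [0, 0, -0.016]], [[-47.3, 2, 0], [0, 0, -0.015]], [[-47.3, 1.3, 0], [0, 0, -0.016]], [[-47.4, 0.5, 0], [0, 0, -0.015]], [[-47.4, 0, 0], [0, 0, -0.016]]]}}

```text
time_s: 12.6
position: [0.5511, 0.0563, 0.2617]
tcp_rot: [[-0.035, 0.999, 0.0], [0.999, 0.035, 0.0], [0.0, 0.0, -1.0]]
force: [0.8, -1.1, -0.2]
opening: 1.002
grasp_force: 0.0
```

Request:
{"api": "drive_tool", "payload": {"motion": [[[-47.4, -1, 0], [0, 0, -0.016]], [[-47.3, -1.7, 0], [0, 0, -0.015]], [[-47.3, -2.4, 0], [0, 0, -0.016]], [[-47.3, -3.2, 0], [0, 0, -0.015]], [[-47.2, -3.8, 0], [0, 0, -0.016]]]}}

```text
time_s: 13.1
position: [0.5545, -0.1808, 0.2616]
tcp_rot: [[-0.112, 0.994, 0.0], [0.994, 0.112, 0.0], [0.0, 0.0, -1.0]]
force: [0.5, 0.4, 0.4]
opening: 0.998
grasp_force: 0.0
```

Request:
{"api": "drive_tool", "payload": {"motion": [[[-47, -4.6, 0], [0, 0, -0.015]], [[0, 0, 0], [0, 0, 0]]]}}

```text
time_s: 13.3
position: [0.5559, -0.2328, 0.2615]
tcp_rot: [[-0.12, 0.993, 0.002], [0.993, 0.12, -0.004], [-0.004, 0.001, -1.0]]
force: [-0.1, -0.1, -0.9]
opening: 1.0
grasp_force: 0.0
```

```bash
python3 - <<'E'
from h import *
s=read_state();print(s['time_s'],s['position'],s['tcp_rot'][:,0],s['joint_positions'])
a=capture('wrist')[:,:,::-1]
cv2.imwrite('pics/w3.png',cv2.resize(cv2.convertScaleAbs(a,alpha=1.5,beta=15)[40:330,96:416],None,fx=2,fy=2))
C=cam('wrist',s)
for z in(.11,.128,.178):print(z,proj(C,(.556,-.226,z)))
np.save('w3.npy',np.r_[s['position'],s['tcp_rot'].ravel()])
E
```

```text
13.3 [ 0.55585244 -0.23275615  0.26151056] [-0.12044944  0.99271145 -0.00398904] [-33.26850517  26.04906247  82.9666489   -0.13691585  70.78320544
 -40.14190407]
0.11 [257.23456929 169.31173097]
0.128 [257.30331729 173.7674412 ]
0.178 [257.54263035 189.27566988]
```

View pics/w3.png

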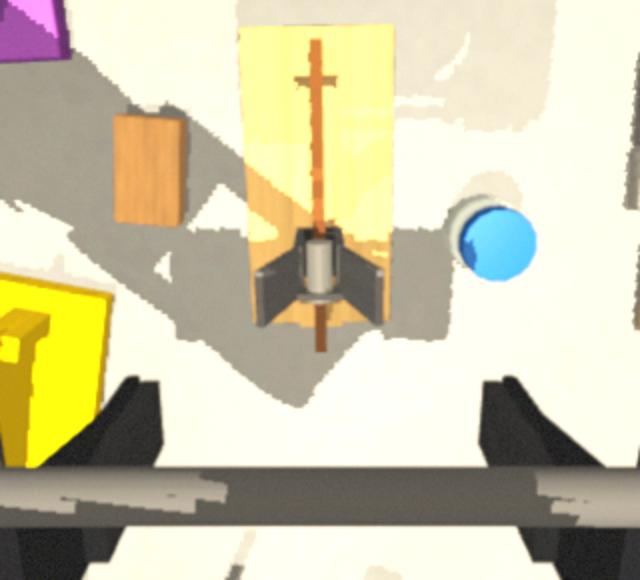

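The clip stands at crop (320,290), with its handle tops at x 258 and 382. The handle centre is at wrist pixel (256,188.5), and (0.556, −0.226) projects to (257.5,189), so the estimate holds. I descend and squeeze.

Request:
{"api": "drive_tool", "payload": {"motion": [[[2, 0, 24], [0, 0, -0.006]], [[2, 0, 24], [0, 0, 0]], [[2, 0, 24], [0, 0, 0]], [[1, 0, 24], [0, 0, 0]], [[0, 0, 17], [0, 0, 0]]]}}

```text
time_s: 13.85
position: [0.5537, -0.2168, 0.147]
tcp_rot: [[-0.134, 0.991, -0.002], [0.991, 0.134, 0.002], [0.002, -0.002, -1.0]]
force: [-0.6, -0.2, -0.5]
opening: 0.998
grasp_force: 0.0
```

Request:
{"api": "drive_tool", "payload": {"motion": [[[0, 0, 0], [0, 0, 0]], [[0, 0, 0], [0, 0, 0]], [[0, 0, 0], [0, 0, 0]]]}}

```text
time_s: 14.15
position: [0.5555, -0.219, 0.1498]
tcp_rot: [[-0.133, 0.991, 0.002], [0.991, 0.133, -0.001], [-0.001, 0.002, -1.0]]
force: [0.2, 0.4, -0.3]
opening: 1.0
grasp_force: 0.0
```

Request:
{"api": "drive_tool", "payload": {"motion": [[[0, 0, 0], [0, 0, 0]], [[0, 0, 0], [0, 0, 0]], [[0, 0, 0], [0, 0, 0]], [[0, 0, 0], [0, 0, 0]], [[0, 0, 0], [0, 0, 0]]], "gripper": 0}}

```text
time_s: 14.65
position: [0.5547, -0.2192, 0.1487]
tcp_rot: [[-0.132, 0.991, 0.0], [0.991, 0.132, -0.0], [-0.0, 0.0, -1.0]]
force: [0.3, 0.7, 0.7]
opening: 0.629
grasp_force: 0.0
```

Request:
{"api": "drive_tool", "payload": {"motion": [[[0, 0, 0], [0, 0, 0]], [[0, 0, 0], [0, 0, 0]], [[0, 0, 0], [0, 0, 0]], [[0, 0, 0], [0, 0, 0]], [[0, 0, 0], [0, 0, 0]]]}}

```text
time_s: 15.15
position: [0.5546, -0.2191, 0.1484]
tcp_rot: [[-0.133, 0.991, -0.0], [0.991, 0.133, 0.0], [0.0, -0.0, -1.0]]
force: [-0.2, -0.0, -1.5]
opening: 0.267
grasp_force: 30.0
```

Request:
{"api": "drive_tool", "payload": {"motion": [[[0, 0, 0], [0, 0, 0]], [[0, 0, 0], [0, 0, 0]], [[0, 0, 0], [0, 0, 0]]]}}

```text
time_s: 15.45
position: [0.5547, -0.2192, 0.1486]
tcp_rot: [[-0.133, 0.991, 0.0], [0.991, 0.133, -0.0], [-0.0, 0.0, -1.0]]
force: [0.2, -0.1, -1.3]
opening: 0.268
grasp_force: 30.0
```

The opening of 23 mm matches a full squeeze (24 mm). I lift straight up.

Request:
{"api": "drive_tool", "payload": {"motion": [[[0, 0, -12], [0, 0, 0]], [[0, 0, -20], [0, 0, 0]], [[0, 0, -25], [0, 0, 0]], [[0, 0, -25], [0, 0, 0]], [[0, 0, -18], [0, 0, 0]]]}}

```text
time_s: 15.95
position: [0.5553, -0.2195, 0.2514]
tcp_rot: [[-0.133, 0.991, 0.003], [0.991, 0.133, -0.002], [-0.002, 0.002, -1.0]]
force: [1.1, 1.4, -1.3]
opening: 0.271
grasp_force: 30.0
```

Request:
{"api": "drive_tool", "payload": {"motion": [[[0, 0, 0], [0, 0, 0]], [[0, 0, 0], [0, 0, 0]], [[0, 0, 0], [0, 0, 0]], [[0, 0, 0], [0, 0, 0]]]}}

```text
time_s: 16.35
position: [0.554, -0.2187, 0.2472]
tcp_rot: [[-0.133, 0.991, -0.002], [0.991, 0.133, 0.002], [0.002, -0.002, -1.0]]
force: [-0.0, 0.2, -0.9]
opening: 0.267
grasp_force: 30.0
```

```bash
python3 - <<'E'
from plan import *
s=read_state();print(s['time_s'],s['position'],s['tcp_rot'],s['opening'],s['grasp_force'])
D=cam('side',s);q=proj(D,s['position']);print(q)
a=capture('side')[:,:,::-1];b=capture('wrist')[:,:,::-1]
x,y=int(q[0]-40),int(q[1]-30);print(x,y)
cv2.imwrite('pics/c5.png',np.hstack([crop(a,x,y,80,100,5),cv2.resize(cv2.convertScaleAbs(b[120:345,166:346],alpha=1.4,beta=15),(400,500))]))
# panel centre, with the clip 7 mm towards tool -x
Rt=Rdown(81.4);t=np.array([531,176,0])+Rt[:,0]*7;print(t)
plan((t[0],t[1],255),81.4)
E
```

```text
16.35 [ 0.55395697 -0.21871857  0.24719871] [[-0.13260276  0.99116632 -0.002417  ]
 [ 0.9911676   0.1326066   0.00150749]
 [ 0.00181468 -0.00219576 -0.99999594]] 0.26695243665689505 29.99921995215118
[260.97165922 210.52730986]
220 180
[532.0467474  182.92129467   0.        ]
[[[44.6,3.5,-0.8],[-0.002,-0.001,0.031]],[[44.7,2.1,-0.8],[0.0,-0.0,0.032]],[[44.7,0.7,-0.8],[0.0,-0.0,0.031]],[[44.7,-0.7,-0.8],[0.0,-0.0,0.032]],[[44.7,-2.2,-0.8],[0.0,-0.0,0.031]]]
[[[44.6,-3.6,-0.8],[0.0,-0.0,0.032]],[[44.4,-5.0,-0.8],[0.0,-0.0,0.031]],[[44.2,-6.3,-0.9],[0.0,-0.0,0.032]],[[44.1,-7.8,-0.8],[0.0,-0.0,0.031]]]
```

View pics/c5.png

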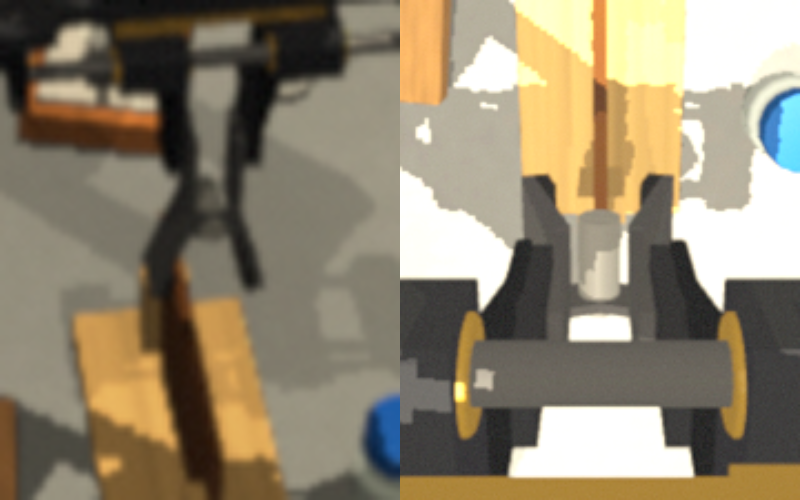

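The clip is held squeezed wide open, symmetric between the pads and clear of the rack: barrel at wrist crop (600,260), jaws at side crop (150,300) and (255,285). I move it over the panel.

Request:
{"api": "drive_tool", "payload": {"motion": [[[44.6, 3.5, -1], [0, 0, 0.031]], [[44.7, 2, -1], [0, 0, 0.032]], [[44.7, 0.7, -1], [0, 0, 0.031]], [[44.7, -0.7, -1], [0, 0, 0.032]], [[44.7, -2, -1], [0, 0, 0.031]]]}}

```text
time_s: 16.95
position: [0.5421, 0.0057, 0.2532]
tcp_rot: [[0.026, 1.0, -0.001], [1.0, -0.026, 0.0], [0.0, -0.001, -1.0]]
force: [0.8, -0.4, -1.4]
opening: 0.267
grasp_force: 30.0
```

Request:
{"api": "drive_tool", "payload": {"motion": [[[44.6, -3.6, -1], [0, 0, 0.032]], [[44.4, -5, -1], [0, 0, 0.031]], [[44.2, -6.3, -1], [0, 0, 0.032]], [[44, -8, -1], [0, 0, 0.031]]]}}

```text
time_s: 17.35
position: [0.5319, 0.1844, 0.2572]
tcp_rot: [[0.151, 0.989, -0.001], [0.989, -0.151, -0.0], [-0.0, -0.0, -1.0]]
force: [0.3, -0.6, -1.1]
opening: 0.266
grasp_force: 30.0
```

Request:
{"api": "drive_tool", "payload": {"motion": [[[0, 0, 0], [0, 0, 0]], [[0, 0, 0], [0, 0, 0]], [[0, 0, 0], [0, 0, 0]], [[0, 0, 0], [0, 0, 0]]]}}

```text
time_s: 17.75
position: [0.5325, 0.1812, 0.2573]
tcp_rot: [[0.151, 0.988, -0.001], [0.988, -0.151, -0.0], [-0.0, -0.0, -1.0]]
force: [-0.1, -0.7, -1.6]
opening: 0.273
grasp_force: 30.0
```

```bash
python3 - <<'E'
from plan import *
s=read_state();print(s['time_s'],s['position'],s['opening'],s['grasp_force'],s['force'])
C=cam('wrist',s);print([proj(C,(.5295+.05*k*.153,.176+.05*k*.988,.11)) for k in(-1,0,1)])
b=capture('wrist')[:,:,::-1];sc=capture('scene')[:,:,::-1]
cv2.imwrite('pics/c6.png',np.hstack([cv2.resize(cv2.convertScaleAbs(b[0:320,130:386],alpha=1.3,beta=10),(480,600)),cv2.resize(sc[130:290,270:355],(319,600))]))
plan((530.6,183,151),81.2,n=5)
E
```

```text
17.75 [0.53253493 0.18122248 0.25731244] 0.2734875727467605 29.999249512329698 [-0.06204804 -0.72205886 -1.62737426]
[array([254.16147536, 229.69377587]), array([254.14621118, 182.91924711]), array([254.128794 , 131.6546435])]
[[[0.3,-0.4,21.3],[-0.0,0.0,0.0]],[[0.3,-0.5,21.3],[-0.0,0.0,0.001]],[[0.3,-0.4,21.3],[-0.0,0.0,-0.0]],[[0.3,-0.5,21.3],[-0.0,0.0,0.0]],[[0.2,-0.4,21.3],[-0.0,0.0,0.001]]]
```

View pics/c6.png

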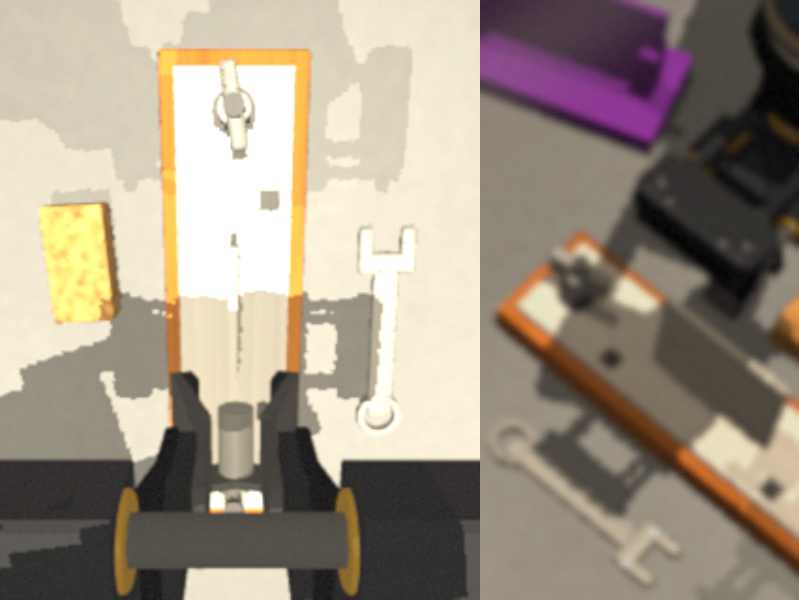

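The panel edge is at crop x≈236, in line with the clip's barrel at x≈236. It is centred, so I descend.

Request:
{"api": "drive_tool", "payload": {"motion": [[[0.3, -0.3, 21], [0, 0, 0]], [[0.3, -0.3, 21], [0, 0, 0]], [[0.3, -0.3, 21], [0, 0, 0]], [[0.3, -0.3, 21], [0, 0, 0]], [[0, 0, 20], [0, 0, 0]]]}}

```text
time_s: 18.35
position: [0.5316, 0.183, 0.1528]
tcp_rot: [[0.151, 0.989, 0.0], [0.989, -0.151, 0.0], [0.0, 0.0, -1.0]]
force: [0.1, 0.2, -1.0]
opening: 0.267
grasp_force: 30.0
```

Request:
{"api": "drive_tool", "payload": {"motion": [[[0, 0, 0], [0, 0, 0]], [[0, 0, 0], [0, 0, 0]], [[0, 0, 0], [0, 0, 0]], [[0, 0, 0], [0, 0, 0]], [[0, 0, 0], [0, 0, 0]]]}}

```text
time_s: 18.85
position: [0.5319, 0.1841, 0.1546]
tcp_rot: [[0.149, 0.989, 0.002], [0.989, -0.149, 0.0], [0.001, 0.002, -1.0]]
force: [-0.5, 0.4, -1.5]
opening: 0.27
grasp_force: 30.0
```

Request:
{"api": "drive_tool", "payload": {"motion": [[[0, 0, 0], [0, 0, 0]], [[0, 0, 0], [0, 0, 0]], [[0, 0, 0], [0, 0, 0]], [[0, 0, 0], [0, 0, 0]], [[0, 0, 0], [0, 0, 0]]]}}

```text
time_s: 19.35
position: [0.5313, 0.184, 0.1535]
tcp_rot: [[0.149, 0.989, -0.0], [0.989, -0.149, -0.0], [-0.0, -0.0, -1.0]]
force: [0.4, -0.5, -1.9]
opening: 0.267
grasp_force: 30.0
```

```bash
python3 - <<'E'
from plan import *
s=read_state();print(s['time_s'],s['position'],s['opening'],s['grasp_force'],s['force'],s['moment'])
b=capture('wrist')[:,:,::-1];sc=capture('side')[:,:,::-1]
cv2.imwrite('pics/c7.png',np.hstack([cv2.resize(cv2.convertScaleAbs(b[80:280,176:336],alpha=1.3,beta=10),(480,600)),cv2.resize(sc[110:210,218:271],(318,600),interpolation=cv2.INTER_CUBIC)]))
E
```

```text
19.35 [0.53128329 0.18401285 0.15350666] 0.26710350917858544 29.999272897839546 [ 0.38873997 -0.45752714 -1.85104349] [ 0.00644651 -0.1156918  -0.00384105]
```

View pics/c7.png

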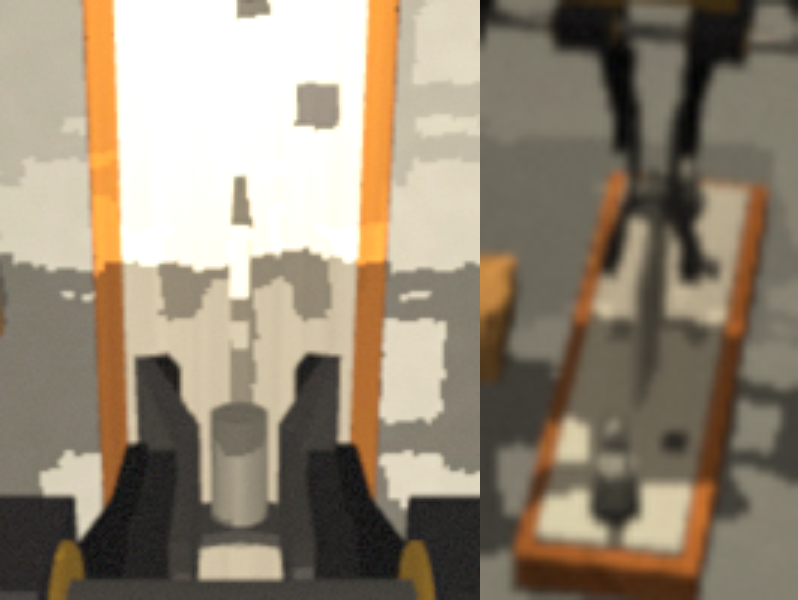

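The jaws straddle the panel with clear gaps on both sides (side crop tips at (612,265) and (695,270), sheet at 650). There is no contact force beyond the clip's weight.

```bash
python3 -c "
from rig import *
print(hand_in())"
```

```text
the job is handed in; nothing more can be done
None
```

I handed the job in at about 19 s of the 72 s allowed: both wing bolts are turned to their stops, and the clip is held squeezed wide open around the panel's top edge, with one jaw about 25 mm down (estimated) on each side and no sign of touching; no verdict was returned.

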